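# Find and mark the slip angle of a vinyl puck

### The arm

A 7-joint arm with a two-finger parallel gripper is mounted at the origin on the work surface. World frame = base frame: x ahead of the robot, y to its left, z up, the work surface at z = 0. Lengths are in m, angles in rad, forces in N, time in s.
With the tool pointing down it reaches from about 0.4 to 0.85 m from the base axis. Payload 4.5 kg.
Tool frame: the origin (TCP) lies where the fingers leave the gripper's body, on its centre line; the fingertips stand 64 mm ahead of it and the grasp point (between the pads) lies 45 mm ahead of it; z points along the fingers, y is the line along which they close (so a half turn about z gives the same grasp; the last joint's range is limited). The gripper opens to 88 mm and grips with 3 to 60 N. Pads are 18 mm wide; open, the fingers measure 123 mm over their backs; the gripper's body (75 mm by 187 mm) begins 45 mm behind the grasp point.
Start: joints at [1.185, 0.689, -0.195, 1.565, 0.157, 0.902, -0.215], TCP at [0.255, -0.571, 0.303] pointing down, gripper open.
Joint ranges: [-3.01, 3.01], [-0.46, 2.08], [-1.47, 1.51], [0.13, 2.56], [-1, 4.14], [0.04, 2.09], [-2.66, 2.66]. Speed limits (rad/s): [2.57, 2.57, 3.14, 3.14, 3.14, 3.14, 3.14].

### API

Orientations are given as a unit quaternion [x, y, z, w].
In Python, from plant import r gives the robot as it stands.
- The arm moves only by the tool play_rows, never from a script. Its arguments are lists of equal length, an entry for each row: "translation": the shift along the tool's x, y, z in m, a list of three; "delta_rot": the turn, a rotation vector about the tool's x, y, z in degrees, a list of three; "grip": the opening, from -1 (shut) to 1 (fully open). In form: {"translation": [[x, y, z], ...], "delta_rot": [[rx, ry, rz], ...], "grip": [grip, ...]}. A call has 1 to 20 rows; each row shifts and turns the commanded pose from where the row before left it, along the tool's axes as they then stand; what a row does not reach is not made up. A row lasts 1/8 s, in which the tool goes at most 62.5 mm and 10.7 degrees, less where a joint would pass 70% of its speed; a pose out of reach is approached as far as the arm can. A call with a gripper value outside its range is refused whole. The fingers move at their own pace and stop on an object; "squeeze" is the grip in N (left out, the last holds). Time passes only in rows, so rows that do not move let the fingers close. It gives the time, the measured TCP pose, the force, the opening and the grip force at its end, in the units of the state.
- r.get_state(): the state, without advancing time (a new reading comes with each control period).
- r.snapshot(name): name is "scene" or "side" or "wrist"; returns the picture (384x512x3 uint8, blue, green, red); there is no depth.
- r.get_calibration(name): a dict with "intrinsics" (3x3 intrinsics, pixels), "k1" (the pictures are not rectified: a ray, as slopes to the right and down, at radius r is drawn at 1 + k1 r^2 times it, then the intrinsics apply), "eye" and "rotation" of the camera in the world. Camera axes: x right, y up, looking along -z (the intrinsics and any distortion apply to the point x, -y, -z); pixel columns grow to the right and rows downward; lengths in m; the calibration is good to about 2 mm. A picture is of the moment at which its call begins: read the wrist's pose just before it. get_calibration takes no time and is no camera call; for the wrist camera it gives the pose at the moment of the call.
- r.finish_job(): hands the job in; it is judged then, once.
Trained networks look in the newest picture that a camera, given by its name, has taken for a name from the list of things; names that differ only in an ending like _2 or _b are one class to them, and where a whole thing is asked for, a point or a joint stands for the part that bears it (a point fixed in the world has none). Each returns a list of dicts, best first, with "confidence" (0 to 1); they miss things now and then, are a little off and sometimes report something else, mostly with a low value. They report only what shows in the picture. A call takes as long as a camera call. They do not tell look-alikes from the thing itself.
- r.look_for(camera, target): "point" ([x, y, z] in m, in world coordinates, good to about 4 mm: the middle of the surface that is visible of it).
- r.silhouettes(camera, target): "pixels" (384x512 bool, what is visible of it).
The state is a dict: "clock": time; "q": joint angles; "qd": joint speeds; "joint_torque": joint torques, N m; "tool_pos": TCP position; "eef_rot": TCP orientation; "contact_force": force on the tool from outside, world axes, zero at the start; "moment": the same for the moment, N m; "opening": opening from 0.0 (shut) to 1.0 (fully open); "finger_force": force on a finger pad.
Only numpy, scipy, OpenCV 4.12 (cv2) and the standard library are available. Lean on these libraries where they do the work, as an engineer would, in place of code of your own. Each camera call takes 0.05 s, during which the arm holds its last target. There are 200 camera calls.

### The job

Raise the slip tester's plate by its handle, slowly (about one and a half degrees a second), until the vinyl puck lying on it lets go and slides down to the stop bar by itself; stop raising as soon as it goes and leave the plate standing at that angle. Then note the angle: bring the red needle down by its knob until it bears definitely but lightly on the head of the plate's brass zero screw, with about four newtons and never more than eight, without pushing the plate down, and leave it resting there. Do not touch the puck, and leave the other things on the bench alone.

Things in the scene. Friction and masses are not known exactly. Their poses are not given: they have to be found in the camera images.
- tester: Slip tester, standing fixed on the bench: grey base 250 x 340 x 30 mm with a tilting plate, a white quadrant scale and a red needle. Its origin lies on the bench under the middle of the plate's width; its z is up and its y runs along the plate from the hinge to the handle. The hinge axis runs along its x at y = -160 mm, 55 mm above the bench.
- plate (a joint): Tilt of the plate in rad, 0 when level (as at the start), growing as the handle end is raised, to 0.87 at most. The hinge is stiff with friction (3.6 N m): the plate stays where it is left. At the handle, raising takes about 14 to 16 N, pressing down about 6 N. The puck lets go somewhere between 0.27 and 0.49 rad (15 and 28 degrees) and then takes about a second or more to reach the stop bar.
- plate_hinge (a point): Point on the hinge axis at mid-width of the plate; turns with the plate: x is the hinge axis, y runs along the plate to the handle, z is square to the plate, upwards. The bare aluminium plate is 160 mm wide, 6 mm thick, from y = 0 to 300 mm, its top face at z = 3 mm. A black stop bar 14 mm high stands across it at y = 24 to 36 mm.
- plate_handle (a point): Middle of the handle: a black round bar 12 mm thick, 122 mm long, parallel to the hinge axis, 345 mm from it, at the plate's own height (55 mm above the bench when level), 39 mm clear of the plate's end between two struts 110 mm apart. Pinch it from above, fingers closing along the tester's y; it can turn between the pads. Axes as plate_hinge.
- zero_screw (a point): On the axis of the brass zero-setting screw, at the plate's mid-thickness. The screw stands up, square to the plate, in a lug on the plate's edge at the tester's +x side, 165 mm from the hinge and 100 mm from mid-width. Its round head (screw_c0, a dome 10 mm across) is where the needle comes to bear; its top stands 1 to 7 mm above this point, set differently each time and locked.
- needle (a joint): Angle of the red needle in rad about the same hinge axis, 0 when level, growing upwards; bearing on the screw it reads the plate's angle give or take 0.018 rad, by the screw's setting. It starts raised, well above any slip angle. Light friction (0.16 N m) keeps it where it is left; moving it takes about 1 N at the knob, and what is pressed beyond that comes on the screw times 1.2.
- needle_foot (a point): Underside of the needle 165 mm from the hinge, the spot that meets the top of the screw's head. The needle is a flat red bar, 4 mm thick and 8 mm high, beside the quadrant on the tester's +x side, about 100 mm from the middle of the plate.
- needle_tab (a point): Centre line of the needle's red knob: a round stub 14 mm thick and 47 mm long, parallel to the hinge axis, 200 mm from it, pointing to the tester's +x; the point is 27 mm out from the needle's inner face, 20 mm from the stub's outer end. Press the knob down from above with closed fingers. The needle swings in an arc about the hinge axis.
- puck: The puck under test: a pressed blue vinyl disc 95 mm across and 28 mm thick with a cream label on top, about 0.2 kg, lying flat on the plate, its centre 178 to 210 mm from the hinge. Origin at the centre of its underside. Against the stop bar its centre is 83.5 mm from the hinge.
- labels: Bystander: stack of cream paper record labels, 100 mm across, 24 mm high, loose on the bench. Origin at the centre of its underside.
- spare: Bystander: spare blue vinyl puck, 95 mm across, 28 mm thick, loose on the bench beyond the hinge end. Origin at the centre of its underside.
- pliers: Bystander: needle-nose pliers, about 190 mm long, 16 mm high, lying on the bench beside the quadrant. Origin under the rivet.
Things that resemble listed ones, but are neither listed nor needed, are in the scene too. Leave any green or orange look-alike of the puck alone.

How it is judged:
On the way, in this order (a step that is already met when the one before it is completed fails the run):
1. the plate is raised past 9 degrees with the puck still lying at its starting place (value of joint plate above 0.157 rad and y of puck in the frame of plate_hinge above 0.165 m), for 0.1 s.
2. the puck has slid to the stop bar and the plate stands still, tilted (y of puck in the frame of plate_hinge below 0.092 m and value of joint plate above 0.2 rad and velocity of joint plate between -0.01 and 0.01 rad/s), for 0.2 s.
3. the needle bears on the screw with at least 2 N (contact force between needle and screw_c0 above 2 N), for 0.1 s.
At the end, for the whole second after the job is handed in: The puck rests against the stop bar, the plate stands still at the angle where the puck slipped, and the needle rests on the screw head (gap under 2 mm: needle_foot within 7 mm of the centre of the 10 mm dome). Everything is at rest and released (all of step 2 and distance between needle_foot and screw_c0 below 0.007 m and linear speed of puck below 0.01 m/s and velocity of joint needle between -0.02 and 0.02 rad/s); the robot touches nothing.
It fails at once if the plate is raised faster than 0.25 rad/s, or faster than 0.08 rad/s above 13.5 degrees (velocity of joint plate above 0.25 rad/s or (value of joint plate above 0.236 rad and velocity of joint plate above 0.08 rad/s)).
It fails at once if the plate is still being raised (over 0.06 rad/s) when the puck has clearly gone, or at all (over 0.015 rad/s) when it has reached the stop ((y of puck in the frame of plate_hinge below 0.15 m and velocity of joint plate above 0.06 rad/s) or (y of puck in the frame of plate_hinge below 0.092 m and velocity of joint plate above 0.015 rad/s)).
It fails at once if the plate is let down (faster than 0.02 rad/s) after the puck has slipped (y of puck in the frame of plate_hinge below 0.15 m and velocity of joint plate below -0.02 rad/s).
It fails at once if the needle is pressed on the screw with more than 8 N (contact force between needle and screw_c0 above 8 N).
It fails at once if the robot touches the puck, or moves a bystander by more than 15 mm (contact force between any of the fingers, the arm and puck above 0.3 N or distance of any of labels, spare, pliers from where it was at the start of the episode above 0.015 m).
It also fails if it takes over 72 s, if anything falls off the work surface, if the arm or the gripper's body presses on something with over 40 N, if the wrist force passes 120 N, or if a joint passes its speed limit or range.

## Working session

There is one attempt and no reset: what is moved stays moved. The work goes in short steps, Python scripts to look and compute and a tool call to move; the robot and the scene stay as the last step left them, time stands still between calls to the robot, and variables do not carry over. Pictures are saved under pics/ and viewed, at most 12 in all, crops included, and the job is handed in when it is done.

Besides the shell and the picture viewer there is one more tool, called after ">>>" as name(argument=value, ...), one argument or row to a line, values as JSON. play_rows: Moves the arm, as the interface text tells. Its arguments: {"type":"object","properties":{"translation":{"type":"array","items":{"type":"array","items":{"type":"number"}}},"delta_rot":{"type":"array","items":{"type":"array","items":{"type":"number"}}},"grip":{"type":"array","items":{"type":"number"}},"squeeze":{"type":"number"}},"required":["translation","delta_rot","grip"]}

```bash
ls; mkdir -p pics; cat > h.py <<'E'
import numpy as np,cv2
from scipy.spatial.transform import Rotation as R
from plant import r
def cal(n):
    c=r.get_calibration(n); return c
def proj(c,P):
    P=np.atleast_2d(P); p=(P-np.array(c["eye"]))@rot(c)
    s=np.c_[p[:,0]/-p[:,2],-p[:,1]/-p[:,2]]
    s=s*(1+c["k1"]*(s**2).sum(1,keepdims=True))
    K=np.array(c["intrinsics"]); return s@K[:2,:2].T+K[:2,2]
def rot(c):
    a=np.array(c["rotation"]); return a if a.shape==(3,3) else R.from_quat(a).as_matrix()
def ray(c,uv):
    K=np.array(c["intrinsics"]); d=np.linalg.solve(K[:2,:2],np.array(uv,float)-K[:2,2]); s=d.copy()
    for _ in range(20): s=d/(1+c["k1"]*(s@s))
    v=rot(c)@np.array([s[0],-s[1],-1]); return np.array(c["eye"]),v/np.linalg.norm(v)
def tri(rs):
    A=0;b=0
    for e,v in rs:
        M=np.eye(3)-np.outer(v,v);A=A+M;b=b+M@e
    return np.linalg.solve(A,b)
E
python3 - <<'E'
from h import *
for n in("scene","side"):
    cv2.imwrite(f"pics/{n}0.png",r.snapshot(n))
    c=cal(n);print(n,c["intrinsics"],c["k1"],c["eye"],np.round(rot(c),3).tolist())
    for t in("plate_handle","zero_screw","needle_foot","needle_tab","puck","plate_hinge","labels","spare","pliers"):
        print(t,[(np.round(d["point"],3).tolist(),round(d["confidence"],2)) for d in r.look_for(n,t)[:3]])
print(r.get_state())
E
```

```text
pics
scene [[427.91820265   0.         258.7281069 ]
 [  0.         427.91820265 192.34651754]
 [  0.           0.           1.        ]] -0.07347965359576494 [0.98597019 0.37224954 0.86677235] [[-0.661, -0.601, 0.449], [0.75, -0.539, 0.382], [0.013, 0.59, 0.807]]
plate_handle []
zero_screw [([0.535, -0.014, 0.056], 0.75)]
needle_foot [([0.645, -0.07, 0.165], 0.81), ([0.532, -0.012, 0.058], 0.57), ([0.652, 0.24, 0.021], 0.53)]
needle_tab [([0.644, -0.068, 0.165], 0.61)]
puck [([0.344, 0.084, 0.03], 0.88), ([0.535, 0.04, 0.087], 0.87), ([0.4, 0.24, 0.03], 0.83)]
plate_hinge [([0.534, -0.01, 0.059], 0.78)]
labels [([0.651, 0.24, 0.026], 0.71)]
spare [([0.599, -0.298, 0.03], 0.63)]
pliers [([0.755, -0.055, 0.01], 0.69), ([0.653, 0.245, 0.024], 0.4)]
side [[395.35240365   0.         262.52915087]
 [  0.         395.35240365 187.60848217]
 [  0.           0.           1.        ]] -0.046603397398351155 [0.26854029 0.65047883 0.78686731] [[-0.913, 0.285, -0.291], [-0.406, -0.671, 0.62], [-0.019, 0.685, 0.729]]
plate_handle [([0.521, -0.012, 0.061], 0.82)]
zero_screw [([0.518, -0.009, 0.056
[... 424 characters left out ...]
k': 1.0, 'q': array([ 1.18480936,  0.68907273, -0.19459247,  1.56526384,  0.15733037,
        0.90246852, -0.2151266 ]), 'qd': array([ 0.00034829,  0.00055519, -0.00056317,  0.00111566, -0.00050465,
       -0.00040118, -0.00079007]), 'joint_torque': array([-3.57794743e-04, -5.27499640e+01, -1.26689941e+00, -1.53746402e+01,
       -5.17486897e-02, -8.47562005e-04,  4.35502454e-05]), 'tool_pos': array([ 0.25476328, -0.57076966,  0.30276924]), 'eef_rot': array([9.78052660e-01, 2.08357834e-01, 1.49798251e-05, 8.58742490e-05]), 'contact_force': array([ 0.27569567, -0.59119895,  0.27973794]), 'moment': array([0.00497013, 0.00272465, 0.02164771]), 'finger_force': 0.0, 'opening': 1.0029125791150917}
```

View pics/scene0.png

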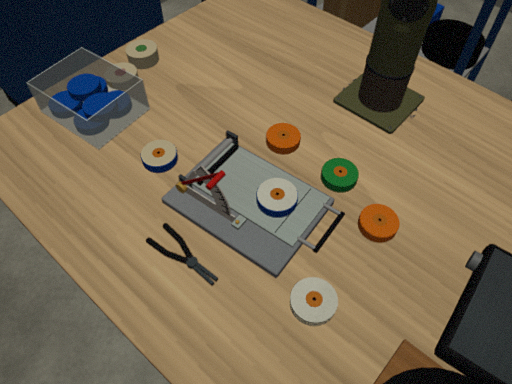

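View pics/side0.png

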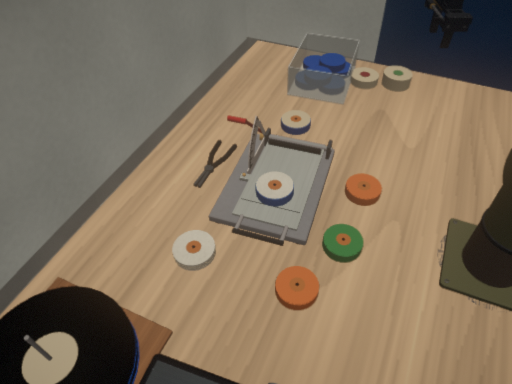

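Scene shows the tester with its handle around (330,230) and the knob around (218,180). Side shows the handle at (235,233)-(283,239) and the knob near (238,120). I'll zoom in on both.

```bash
python3 - <<'E'
from h import *
a=cv2.imread("pics/scene0.png")[120:280,150:360];b=cv2.imread("pics/side0.png")[105:250,195:345]
cv2.imwrite("pics/a.png",cv2.resize(a,None,fx=3.75,fy=3.75,interpolation=cv2.INTER_CUBIC))
cv2.imwrite("pics/b.png",cv2.resize(b,None,fx=4,fy=4,interpolation=cv2.INTER_CUBIC))
E
```

```text
(no output)
```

View pics/a.png

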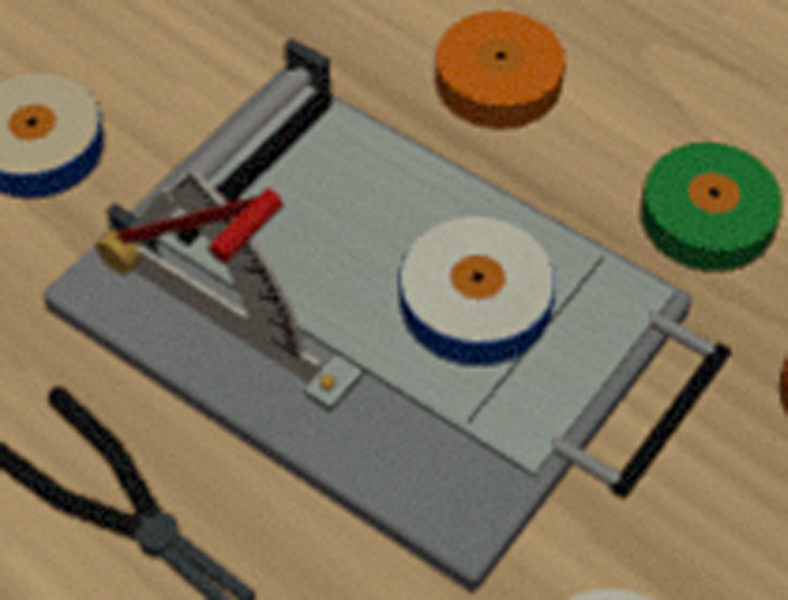

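View pics/b.png

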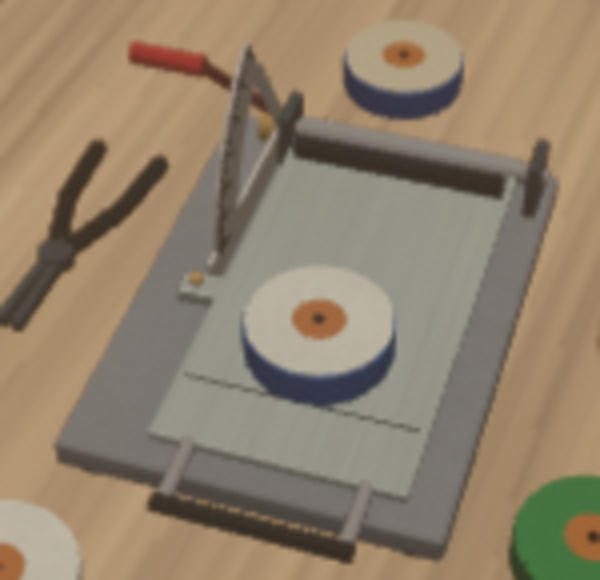

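```bash
cat > fit.py <<'E'
from h import *
from scipy.optimize import least_squares
cs,cd=cal("scene"),cal("side")
S=lambda u,v:(u/3.75+150-.4,v/3.75+120-.4)
D=lambda u,v:(u/4+195-.4,v/4+105-.4)
pts={"h+":((623,488),(155,502),(.060,.185,.055)),"h-":((724,352),(350,548),(-.060,.185,.055)),
"screw":((327,382),(196,278),(.1,.005,.062)),"p+":((537,472),(150,435),(.08,.14,.058)),
"puck":((478,277),(319,319),None),"knobout":((222,246),(138,52),None),"knobin":((272,202),(203,65),None)}
W={}
for k,(a,b,m) in pts.items():
    a,b=S(*a),D(*b); W[k]=tri([ray(cs,a),ray(cd,b)])
    e=[np.linalg.norm(proj(c,W[k])[0]-p).round(1) for c,p in((cs,a),(cd,b))]
    print(k,W[k].round(4),e)
def T(p,q): c,s=np.cos(p[2]),np.sin(p[2]); x,y,z=q; return np.array([p[0]+c*x-s*y,p[1]+s*x+c*y,z])
def f(p):
    o=[]
    for k,(a,b,m) in pts.items():
        if m: o+=[*(proj(cs,T(p,m))[0]-S(*a)),*(proj(cd,T(p,m))[0]-D(*b))]
    return np.array(o)
s=least_squares(f,[.53,-.02,0.1]);p=s.x
print("pose",p.round(4),np.round(s.fun,1))
for n,q in dict(handle=(0,.185,.055),hinge=(0,-.16,.055),screw=(.1,.005,.06)).items(): print(n,T(p,q).round(4))
c,n=np.cos(p[2]),np.sin(p[2])
for k in("puck","knobout","knobin"):
    d=W[k][:2]-p[:2]; print(k,"tester frame",round(c*d[0]+n*d[1],4),round(-n*d[0]+c*d[1],4),W[k][2].round(4))
E
python3 fit.py
```

```text
h+ [0.5675 0.1796 0.057 ] [np.float64(0.4), np.float64(0.4)]
h- [0.452  0.1685 0.059 ] [np.float64(1.1), np.float64(1.2)]
screw [0.6267 0.0035 0.0545] [np.float64(0.4), np.float64(0.4)]
p+ [0.5925 0.1366 0.0577] [np.float64(0.4), np.float64(0.4)]
puck [0.526  0.0348 0.0869] [np.float64(0.4), np.float64(0.4)]
knobout [ 0.6698 -0.0241  0.2065] [np.float64(0.3), np.float64(0.2)]
knobin [ 0.6293 -0.0284  0.2038] [np.float64(1.0), np.float64(0.9)]
pose [ 0.529  -0.0105  0.1095] [-0.4  0.4 -0.6  0.8 -0.6 -1.3  0.7  1.8  0.  -1.4 -1.1 -1.4 -0.   0.
 -0.7  0.3]
handle [0.5088 0.1734 0.055 ]
hinge [ 0.5465 -0.1695  0.055 ]
screw [0.6279 0.0054 0.06  ]
puck tester frame 0.002 0.0454 0.0869
knobout tester frame 0.1385 -0.0289 0.2065
knobin tester frame 0.0977 -0.0288 0.2038
```

Triangulation agrees with the stated sizes: handle z about 0.057, knob radius 0.199 and puck 205 mm from the hinge. Moving above the handle.

>>> play_rows(
  translation=[
    [0,0,0],
    [0,0,0],
    [0.0186,-0.0396,0],
    [0.0186,-0.0396,0],
    [0.0186,-0.0396,0],
    [0.0186,-0.0396,0],
    [0.0186,-0.0396,0],
    [0.0186,-0.0396,0],
    [0.0186,-0.0396,0],
    [0.0186,-0.0396,0],
    [0.0186,-0.0396,0],
    [0.0186,-0.0396,0],
    [0.0186,-0.0396,0],
    [0.0186,-0.0396,0],
    [0.0186,-0.0396,0],
    [0.0186,-0.0396,0],
    [0.0186,-0.0396,0],
    [0.0186,-0.0396,0],
    [0.0186,-0.0396,0],
    [0.0186,-0.0396,0],
  ],
  delta_rot=[
    [0,0,9],
    [0,0,8.8],
    [0,0,0],
    [0,0,0],
    [0,0,0],
    [0,0,0],
    [0,0,0],
    [0,0,0],
    [0,0,0],
    [0,0,0],
    [0,0,0],
    [0,0,0],
    [0,0,0],
    [0,0,0],
    [0,0,0],
    [0,0,0],
    [0,0,0],
    [0,0,0],
    [0,0,0],
    [0,0,0],
  ],
  grip=[0,0,0,0,0,0,0,0,0,0,0,0,0,0,0,0,0,0,0,0],
  squeeze=25,
)

```text
clock: 3.5
tool_pos: [0.5104, 0.1758, 0.3028]
eef_rot: [0.999, 0.055, 0.0, 0.0]
contact_force: [0.5, -0.1, -1.2]
opening: 0.503
finger_force: 0.0
```

```bash
cat >> h.py <<'E'
def to(target,ang=0.1095):
    s=r.get_state(); Rt=R.from_quat(s["eef_rot"]); Rd=R.from_matrix(np.array([[np.cos(ang),np.sin(ang),0],[np.sin(ang),-np.cos(ang),0],[0,0,-1]]))
    print("clk",s["clock"].__round__(2),"tcp",s["tool_pos"].round(4),"F",s["contact_force"].round(1),"op",round(s["opening"]*88,1),"ff",round(float(s["finger_force"]),1))
    print("tool delta",(Rt.inv().apply(np.array(target)-s["tool_pos"])).round(4),"rot",np.degrees((Rt.inv()*Rd).as_rotvec()).round(2))
E
python3 - <<'E'
from h import *
cv2.imwrite("pics/w1.png",r.snapshot("wrist"))
to([.5088,.1734,.055+.045])
c=cal("wrist")
for P in([.5088,.1734,.055],[.5088+.061*.994,.1734+.061*.109,.055],[.5088-.061*.994,.1734-.061*.109,.055]): print(proj(c,P).round(1))
E
```

```text
clk 3.55 tcp [0.5117 0.1834 0.303 ] F [3.5 5.  0.6] op 43.6 ff 0.0
tool delta [-0.005   0.0109  0.2029] rot [-0.37 -0.25  0.43]
[[266.5 175.1]]
[[267.4 120.1]]
[[265.7 225.3]]
```

View pics/w1.png

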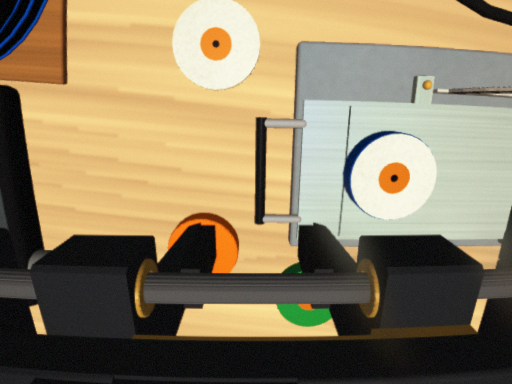

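Wrist shows the handle bar from (262,119) to (262,222) and the screw at (428,85). The arm was still settling, so I'll measure again while it stands still.

```bash
cat > meas.py <<'E'
from h import *
def bar():
    c=cal("wrist"); im=r.snapshot("wrist")
    p=proj(c,[.509,.1734,.055])[0]; e=proj(c,[[.5697,.18,.055],[.4483,.1668,.055]])
    x0,y0=int(p[0]-22),int(e[:,1].min()-15);x1,y1=int(p[0]+16),int(e[:,1].max()+15)
    g=im[y0:y1,x0:x1].max(2); m=(g<70).astype(np.uint8)
    n,l,s,ce=cv2.connectedComponentsWithStats(m); k=1+s[1:,4].argmax()
    q=ce[k]+[x0,y0]
    print("pred",p.round(1),"bar c",q.round(1),"bbox",s[k],x0,y0)
    e0,v=ray(c,q); print("at z=.058:",(e0+v*((.058-e0[2])/v[2])).round(4))
    return e0,v
if __name__=="__main__":
    to([.5088,.1734,.1]); import pickle; b=bar(); pickle.dump(b,open("b1.pkl","wb")); to([.5088,.1734,.1])
E
python3 meas.py
```

```text
clk 3.55 tcp [0.5117 0.1834 0.303 ] F [3.5 5.  0.6] op 43.6 ff 0.0
tool delta [-0.005   0.0109  0.2029] rot [-0.37 -0.25  0.43]
pred [266.6 174.9] bar c [268.  172.3] bbox [ 19  17  12 106 942] 244 104
at z=.058: [0.5128 0.1723 0.058 ]
clk 3.6 tcp [0.5108 0.1806 0.3028] F [-0.5 -0.4  0.2] op 43.8 ff 0.0
tool delta [-0.0034  0.0078  0.2027] rot [-0.25 -0.16  0.43]
```

>>> play_rows(
  translation=[
    [0,0,0],
    [0.001,0.001,0.04],
    [0,0,0.04],
    [0,0,0.02],
    [0,0,0],
    [0,0,0],
  ],
  delta_rot=[
    [0,0,0.2],
    [0,0,0.2],
    [0,0,0],
    [0,0,0],
    [0,0,0],
    [0,0,0],
  ],
  grip=[0,0,0,0,0,0],
)

```text
clock: 4.35
tool_pos: [0.5115, 0.1726, 0.2036]
eef_rot: [0.999, 0.05, 0.001, 0.0]
contact_force: [0.5, -0.3, 0.4]
opening: 0.5
finger_force: 0.0
```

```bash
python3 - <<'E'
from meas import *; import pickle
to([.511,.1725,.101]); b=bar(); print("tri",tri([pickle.load(open("b1.pkl","rb")),b]).round(4)); 
print(cal("wrist")["eye"])
for d in r.look_for("wrist","zero_screw")[:2]: print("scr",d)
E
```

```text
clk 4.35 tcp [0.5115 0.1726 0.2036] F [ 0.5 -0.3  0.4] op 44.0 ff 0.0
tool delta [-0.0006  0.      0.1026] rot [ 0.01 -0.07 -0.5 ]
pred [255.2 198.6] bar c [257.1 193.7] bbox [  18   16   15  147 1922] 233 106
at z=.058: [0.5141 0.1724 0.058 ]
tri [0.5101 0.1717 0.0441]
[0.57923075 0.17964088 0.28527998]
scr {'point': [0.5659, 0.0856, 0.0567], 'confidence': 0.92}
```

>>> play_rows(
  translation=[
    [0,0,0.03],
    [0,0,0.03],
    [0,0,0.025],
    [0,0,0.015],
    [0,0,0],
    [0,0,0],
    [0,0,0],
    [0,0,0],
    [0,0,0],
    [0,0,0],
  ],
  delta_rot=[
    [0,0,0],
    [0,0,0],
    [0,0,0],
    [0,0,0],
    [0,0,0],
    [0,0,0],
    [0,0,0],
    [0,0,0],
    [0,0,0],
    [0,0,0],
  ],
  grip=[0,0,0,0,0,-0.9,-0.9,-0.9,-0.9,-0.9],
  squeeze=25,
)

```text
clock: 5.7
tool_pos: [0.5115, 0.1721, 0.1032]
eef_rot: [0.999, 0.05, 0.0, 0.001]
contact_force: [-0.4, -3.8, 5.5]
opening: 0.125
finger_force: 25.0
```

```bash
python3 - <<'E'
from h import *
to([.511,.1725,.104])
im=r.snapshot("scene"); cv2.imwrite("pics/s2.png",cv2.resize(im[120:280,150:360],None,fx=3.75,fy=3.75,interpolation=cv2.INTER_CUBIC))
E
```

```text
clk 5.7 tcp [0.5115 0.1721 0.1032] F [-0.4 -3.8  5.5] op 11.0 ff 25.0
tool delta [-0.0004 -0.0004 -0.0008] rot [ 0.09 -0.03 -0.5 ]
```

View pics/s2.png

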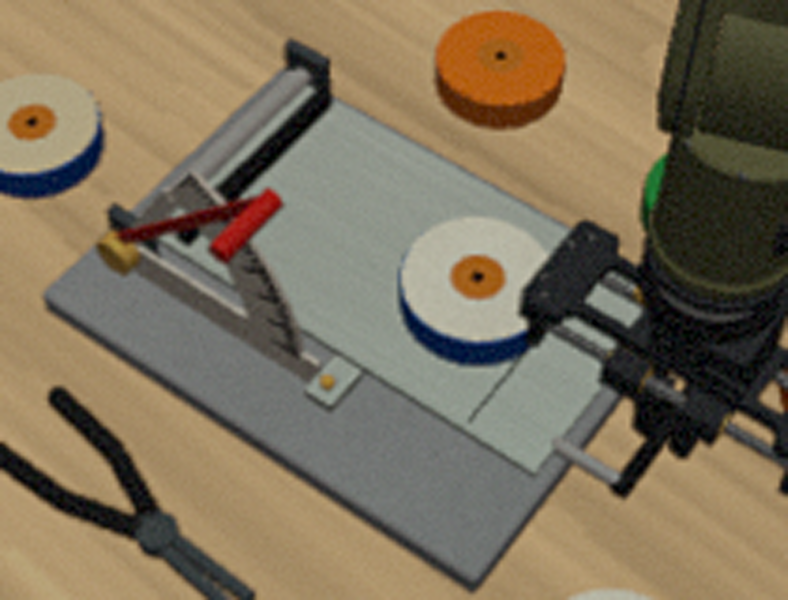

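Gripped. The scene view shows the hand on the handle and the puck untouched at crop pixel (478,277). Raising now, to just below 13.5 degrees.

>>> play_rows(
  translation=[
    [0,0,0],
    [0,0,0],
    [0,0.0,-0.0028],
    [0,0.0001,-0.0052],
    [0,0.0002,-0.0052],
    [0,0.0002,-0.0052],
    [0,0.0003,-0.0052],
    [0,0.0004,-0.0052],
    [0,0.0005,-0.0052],
    [0,0.0005,-0.0051],
    [0,0.0006,-0.0051],
    [0,0.0007,-0.0051],
    [0,0.0008,-0.0051],
    [0,0.0009,-0.0051],
    [0,0.0009,-0.0051],
    [0,0.001,-0.0051],
    [0,0.0007,-0.0034],
    [0,0.0004,-0.002],
    [0,0,0],
  ],
  delta_rot=[
    [0,0,0],
    [0,0,0],
    [0,0,0],
    [0,0,0],
    [0,0,0],
    [0,0,0],
    [0,0,0],
    [0,0,0],
    [0,0,0],
    [0,0,0],
    [0,0,0],
    [0,0,0],
    [0,0,0],
    [0,0,0],
    [0,0,0],
    [0,0,0],
    [0,0,0],
    [0,0,0],
    [0,0,0],
  ],
  grip=[-0.9,-0.9,-0.9,-0.9,-0.9,-0.9,-0.9,-0.9,-0.9,-0.9,-0.9,-0.9,-0.9,-0.9,-0.9,-0.9,-0.9,-0.9,-0.9],
  squeeze=40,
)

```text
clock: 8.12
tool_pos: [0.5121, 0.1645, 0.1763]
eef_rot: [0.999, 0.051, -0.0, 0.001]
contact_force: [4.1, -2.4, -13.6]
opening: 0.119
finger_force: 40.0
```

```bash
cat > chk.py <<'E'
from h import *
import sys
H=np.array([.5465,-.1695]); ey=np.array([-np.sin(.1095),np.cos(.1095)]); ex=np.array([ey[1],-ey[0]])
def chk(save=None):
    s=r.get_state(); z=s["tool_pos"][2]-.1032; yt=(s["tool_pos"][:2]-H)@ey
    th=np.arcsin(z/.345)
    c=cal("scene"); im=r.snapshot("scene")
    if save: cv2.imwrite(save,cv2.resize(im[100:280,140:360],None,fx=3.33,fy=3.33))
    hsv=cv2.cvtColor(im,cv2.COLOR_BGR2HSV)
    m=((hsv[...,0]>5)&(hsv[...,0]<16)&(hsv[...,1]>150)&(hsv[...,2]>130)).astype(np.uint8)
    # predicted label centre for each plate y
    ys=np.arange(.07,.23,.002); P=[[*(H+ex*.002+ey*(y*np.cos(th)-.031*np.sin(th))),.055+y*np.sin(th)+.031*np.cos(th)] for y in ys]
    uv=proj(c,P); n,l,st,ce=cv2.connectedComponentsWithStats(m); out=[]
    for k in range(1,n):
        if st[k,4]<25: continue
        d=np.linalg.norm(uv-ce[k],axis=1); i=d.argmin()
        if d[i]<8: out.append((round(float(ys[i]),3),round(float(d[i]),1),int(st[k,4])))
    print("clk",round(s["clock"],2),"theta_cmdish",round(float(th),4),"ytool-.345cos",round(yt-.345*np.cos(th),4),"F",s["contact_force"].round(1),"op",round(s["opening"]*88,1),"puck y:",out)
if __name__=="__main__": chk(*sys.argv[1:])
E
python3 chk.py pics/s3.png
```

```text
clk 8.12 theta_cmdish 0.2134 ytool-.345cos -0.0014 F [  4.1  -2.4 -13.6] op 10.4 puck y: [(0.206, 0.3, 77)]
```

View pics/s3.png

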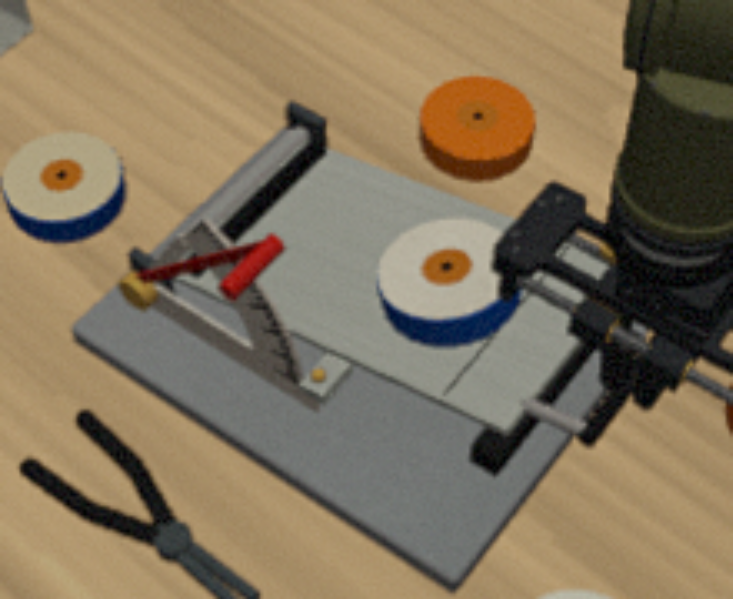

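The plate is at 0.213 rad with the puck still at 0.206 m; the picture shows the plate tilted and the puck in place. Slow phase next.

>>> play_rows(
  translation=[
    [0,0.0003,-0.0011],
    [0,0.0003,-0.0011],
    [0,0.0003,-0.0011],
    [0,0.0003,-0.0011],
    [0,0.0003,-0.0011],
    [0,0.0003,-0.0011],
    [0,0.0003,-0.0011],
    [0,0.0003,-0.0011],
    [0,0.0003,-0.0011],
    [0,0.0003,-0.0011],
    [0,0.0003,-0.0011],
    [0,0.0003,-0.0011],
    [0,0.0003,-0.0011],
  ],
  delta_rot=[
    [0,0,0],
    [0,0,0],
    [0,0,0],
    [0,0,0],
    [0,0,0],
    [0,0,0],
    [0,0,0],
    [0,0,0],
    [0,0,0],
    [0,0,0],
    [0,0,0],
    [0,0,0],
    [0,0,0],
  ],
  grip=[-0.9,-0.9,-0.9,-0.9,-0.9,-0.9,-0.9,-0.9,-0.9,-0.9,-0.9,-0.9,-0.9],
)

```text
clock: 9.8
tool_pos: [0.5124, 0.1613, 0.1902]
eef_rot: [0.999, 0.051, -0.0, 0.0]
contact_force: [5.1, -2.0, -16.6]
opening: 0.121
finger_force: 40.0
```

```bash
python3 chk.py
```

```text
clk 9.8 theta_cmdish 0.2551 ytool-.345cos -0.0013 F [  5.1  -2.  -16.6] op 10.6 puck y: [(0.206, 0.1, 82)]
```

>>> play_rows(
  translation=[
    [0,0.0003,-0.0011],
    [0,0.0003,-0.0011],
    [0,0.0003,-0.0011],
    [0,0.0003,-0.0011],
    [0,0.0003,-0.0011],
  ],
  delta_rot=[
    [0,0,0],
    [0,0,0],
    [0,0,0],
    [0,0,0],
    [0,0,0],
  ],
  grip=[-0.9,-0.9,-0.9,-0.9,-0.9],
)

```text
clock: 10.48
tool_pos: [0.5126, 0.1598, 0.1959]
eef_rot: [0.999, 0.051, -0.0, 0.0]
contact_force: [5.0, -2.2, -17.4]
opening: 0.122
finger_force: 40.0
```

```bash
python3 chk.py
```

```text
clk 10.47 theta_cmdish 0.2721 ytool-.345cos -0.0013 F [  5.   -2.2 -17.4] op 10.7 puck y: [(0.206, 0.3, 81)]
```

>>> play_rows(
  translation=[
    [0,0.0003,-0.0011],
    [0,0.0003,-0.0011],
    [0,0.0003,-0.0011],
    [0,0.0003,-0.0011],
    [0,0.0003,-0.0011],
  ],
  delta_rot=[
    [0,0,0],
    [0,0,0],
    [0,0,0],
    [0,0,0],
    [0,0,0],
  ],
  grip=[-0.9,-0.9,-0.9,-0.9,-0.9],
)

```text
clock: 11.15
tool_pos: [0.5127, 0.1583, 0.2014]
eef_rot: [0.999, 0.051, -0.0, 0.0]
contact_force: [5.0, -1.9, -17.0]
opening: 0.121
finger_force: 40.0
```

```bash
python3 chk.py
```

```text
clk 11.15 theta_cmdish 0.2886 ytool-.345cos -0.0012 F [  5.   -1.9 -17. ] op 10.6 puck y: [(0.206, 0.2, 76)]
```

>>> play_rows(
  translation=[
    [0,0.0003,-0.0011],
    [0,0.0004,-0.0011],
    [0,0.0003,-0.0011],
    [0,0.0004,-0.0011],
    [0,0.0003,-0.0011],
  ],
  delta_rot=[
    [0,0,0],
    [0,0,0],
    [0,0,0],
    [0,0,0],
    [0,0,0],
  ],
  grip=[-0.9,-0.9,-0.9,-0.9,-0.9],
)

```text
clock: 11.82
tool_pos: [0.5129, 0.1567, 0.2069]
eef_rot: [0.999, 0.051, -0.0, 0.0]
contact_force: [4.8, -1.2, -17.2]
opening: 0.121
finger_force: 40.0
```

```bash
python3 chk.py
```

```text
clk 11.82 theta_cmdish 0.3053 ytool-.345cos -0.0012 F [  4.8  -1.2 -17.2] op 10.6 puck y: [(0.206, 0.2, 77)]
```

>>> play_rows(
  translation=[
    [0,0.0003,-0.0011],
    [0,0.0004,-0.0011],
    [0,0.0003,-0.0011],
    [0,0.0004,-0.0011],
    [0,0.0003,-0.0011],
  ],
  delta_rot=[
    [0,0,0],
    [0,0,0],
    [0,0,0],
    [0,0,0],
    [0,0,0],
  ],
  grip=[-0.9,-0.9,-0.9,-0.9,-0.9],
)

```text
clock: 12.5
tool_pos: [0.513, 0.1549, 0.2124]
eef_rot: [0.999, 0.051, -0.0, 0.0]
contact_force: [5.4, -1.0, -17.8]
opening: 0.123
finger_force: 40.0
```

```bash
python3 chk.py
```

```text
clk 12.5 theta_cmdish 0.322 ytool-.345cos -0.0011 F [  5.4  -1.  -17.8] op 10.8 puck y: [(0.206, 0.4, 73)]
```

>>> play_rows(
  translation=[
    [0,0.0004,-0.0011],
    [0,0.0004,-0.0011],
    [0,0.0003,-0.0011],
    [0,0.0004,-0.0011],
    [0,0.0004,-0.0011],
  ],
  delta_rot=[
    [0,0,0],
    [0,0,0],
    [0,0,0],
    [0,0,0],
    [0,0,0],
  ],
  grip=[-0.9,-0.9,-0.9,-0.9,-0.9],
)

```text
clock: 13.18
tool_pos: [0.5132, 0.1531, 0.2179]
eef_rot: [0.999, 0.051, -0.0, 0.0]
contact_force: [4.8, -1.3, -17.2]
opening: 0.121
finger_force: 40.0
```

```bash
python3 chk.py
```

```text
clk 13.18 theta_cmdish 0.3388 ytool-.345cos -0.0011 F [  4.8  -1.3 -17.2] op 10.7 puck y: [(0.206, 0.3, 75)]
```

>>> play_rows(
  translation=[
    [0,0.0004,-0.0011],
    [0,0.0004,-0.0011],
    [0,0.0004,-0.0011],
    [0,0.0004,-0.0011],
    [0,0.0004,-0.0011],
  ],
  delta_rot=[
    [0,0,0],
    [0,0,0],
    [0,0,0],
    [0,0,0],
    [0,0,0],
  ],
  grip=[-0.9,-0.9,-0.9,-0.9,-0.9],
)

```text
clock: 13.85
tool_pos: [0.5134, 0.1512, 0.2234]
eef_rot: [0.999, 0.051, -0.0, 0.0]
contact_force: [4.7, -0.9, -17.5]
opening: 0.122
finger_force: 40.0
```

```bash
python3 chk.py
```

```text
clk 13.85 theta_cmdish 0.3557 ytool-.345cos -0.001 F [  4.7  -0.9 -17.5] op 10.8 puck y: [(0.206, 0.3, 77)]
```

>>> play_rows(
  translation=[
    [0,0.0004,-0.0011],
    [0,0.0004,-0.0011],
    [0,0.0004,-0.0011],
    [0,0.0004,-0.0011],
    [0,0.0004,-0.0011],
  ],
  delta_rot=[
    [0,0,0],
    [0,0,0],
    [0,0,0],
    [0,0,0],
    [0,0,0],
  ],
  grip=[-0.9,-0.9,-0.9,-0.9,-0.9],
)

```text
clock: 14.52
tool_pos: [0.5136, 0.1492, 0.2288]
eef_rot: [0.999, 0.051, -0.0, 0.0]
contact_force: [5.8, -0.7, -17.6]
opening: 0.122
finger_force: 40.0
```

```bash
python3 chk.py
```

```text
clk 14.53 theta_cmdish 0.3727 ytool-.345cos -0.0009 F [  5.8  -0.7 -17.6] op 10.7 puck y: [(0.208, 0.5, 62)]
```

>>> play_rows(
  translation=[
    [0,0.0004,-0.0011],
    [0,0.0004,-0.0011],
    [0,0.0004,-0.0011],
    [0,0.0005,-0.0011],
    [0,0.0004,-0.0011],
  ],
  delta_rot=[
    [0,0,0],
    [0,0,0],
    [0,0,0],
    [0,0,0],
    [0,0,0],
  ],
  grip=[-0.9,-0.9,-0.9,-0.9,-0.9],
)

```text
clock: 15.2
tool_pos: [0.5138, 0.1471, 0.2343]
eef_rot: [0.999, 0.051, -0.0, 0.0]
contact_force: [6.0, -0.8, -17.2]
opening: 0.115
finger_force: 40.0
```

```bash
python3 chk.py
```

```text
clk 15.2 theta_cmdish 0.3898 ytool-.345cos -0.0009 F [  6.   -0.8 -17.2] op 10.2 puck y: [(0.178, 0.1, 72)]
```

The puck is sliding (0.178 m), so I stop and hold.

>>> play_rows(
  translation=[
    [0,0,0],
    [0,0,0],
    [0,0,0],
    [0,0,0],
  ],
  delta_rot=[
    [0,0,0],
    [0,0,0],
    [0,0,0],
    [0,0,0],
  ],
  grip=[-0.9,-0.9,-0.9,-0.9],
)

```text
clock: 15.75
tool_pos: [0.5138, 0.147, 0.2344]
eef_rot: [0.999, 0.051, -0.0, 0.0]
contact_force: [5.3, -2.4, -16.0]
opening: 0.125
finger_force: 40.0
```

```bash
python3 chk.py
```

```text
clk 15.75 theta_cmdish 0.3901 ytool-.345cos -0.0009 F [  5.3  -2.4 -16. ] op 11.0 puck y: [(0.086, 0.3, 58)]
```

The puck has reached the stop at about 0.39 rad. I'll unload the stored lift force gently before releasing.

>>> play_rows(
  translation=[
    [0,0,0],
    [0,0,0],
    [0,0,0.0003],
    [0,0,0.0003],
    [0,0,0],
  ],
  delta_rot=[
    [0,0,0],
    [0,0,0],
    [0,0,0],
    [0,0,0],
    [0,0,0],
  ],
  grip=[-0.9,-0.9,-0.9,-0.9,-0.9],
)

```text
clock: 16.42
tool_pos: [0.5138, 0.147, 0.2345]
eef_rot: [0.999, 0.051, -0.0, 0.0]
contact_force: [5.3, -0.9, -17.6]
opening: 0.119
finger_force: 40.0
```

```bash
python3 chk.py
```

```text
clk 16.43 theta_cmdish 0.3904 ytool-.345cos -0.0008 F [  5.3  -0.9 -17.6] op 10.5 puck y: [(0.086, 0.5, 53)]
```

>>> play_rows(
  translation=[
    [0,0,0.0005],
    [0,0,0.0005],
    [0,0,0.0005],
    [0,0,0.0005],
    [0,0,0],
  ],
  delta_rot=[
    [0,0,0],
    [0,0,0],
    [0,0,0],
    [0,0,0],
    [0,0,0],
  ],
  grip=[-0.9,-0.9,-0.9,-0.9,-0.9],
)

```text
clock: 17.1
tool_pos: [0.5138, 0.147, 0.2343]
eef_rot: [0.999, 0.051, 0.0, -0.0]
contact_force: [0.4, -2.5, 1.8]
opening: 0.122
finger_force: 40.0
```

```bash
python3 chk.py
```

```text
clk 17.1 theta_cmdish 0.3898 ytool-.345cos -0.0009 F [ 0.4 -2.5  1.8] op 10.7 puck y: [(0.086, 0.6, 54)]
```

>>> play_rows(
  translation=[
    [0,0,-0.0003],
    [0,0,0],
    [0,0,0],
    [0,0,0],
    [0,0,0],
    [0,0,0],
  ],
  delta_rot=[
    [0,0,0],
    [0,0,0],
    [0,0,0],
    [0,0,0],
    [0,0,0],
    [0,0,0],
  ],
  grip=[-0.9,-0.9,-0.7,-0.6,-0.45,-0.45],
  squeeze=8,
)

```text
clock: 17.9
tool_pos: [0.5135, 0.1473, 0.2337]
eef_rot: [0.999, 0.051, -0.0, -0.0]
contact_force: [0.4, 1.3, -0.5]
opening: 0.272
finger_force: 0.0
```

```bash
python3 chk.py
```

```text
clk 17.9 theta_cmdish 0.3878 ytool-.345cos -0.0009 F [ 0.4  1.3 -0.5] op 23.9 puck y: [(0.086, 0.7, 59)]
```

Released, and the plate stayed put. Lifting clear, closing the fingers and moving over the knob.

>>> play_rows(
  translation=[
    [0,0,-0.005],
    [0,0,-0.015],
    [0,0,-0.03],
    [0,0,-0.03],
    [0,0,-0.03],
    [0.0157,0.0232,0],
    [0.0157,0.0232,0],
    [0.0157,0.0232,0],
    [0.0157,0.0232,0],
    [0.0157,0.0232,0],
    [0.0157,0.0232,0],
    [0.0157,0.0232,0],
    [0.0157,0.0232,0],
    [0,0,0],
    [0,0,0],
    [0,0,0],
  ],
  delta_rot=[
    [0,0,0],
    [0,0,0],
    [0,0,0],
    [0,0,0],
    [0,0,0],
    [0,0,0],
    [0,0,0],
    [0,0,0],
    [0,0,0],
    [0,0,0],
    [0,0,0],
    [0,0,0],
    [0,0,0],
    [0,0,0],
    [0,0,0],
    [0,0,0],
  ],
  grip=[-0.45,-0.45,-0.45,-0.45,-0.45,-1,-1,-1,-1,-1,-1,-1,-1,-1,-1,-1],
)

```text
clock: 19.95
tool_pos: [0.657, -0.0232, 0.3442]
eef_rot: [0.999, 0.052, -0.0, -0.0]
contact_force: [-1.3, -0.7, -0.8]
opening: 0.006
finger_force: 0.0
```

```bash
python3 - <<'E'
from h import *
to([.6573,-.0246,.34])
c=cal("wrist"); w=r.snapshot("wrist"); a=r.snapshot("scene"); b=r.snapshot("side")
print(r.get_state()["tool_pos"],r.get_state()["contact_force"].round(2))
np.savez("v.npz",w=w,a=a,b=b); import pickle; pickle.dump({"w":c,"a":cal("scene"),"b":cal("side")},open("v.pkl","wb"))
K=[[.6495,-.0264,.205],[.6695,-.0241,.2065]]
print(proj(c,K).round(1))
im=np.zeros((600,800,3),np.uint8)
im[:300,:400]=cv2.resize(w,(400,300))
im[:300,400:]=cv2.resize(a[120:240,160:320],(400,300),interpolation=cv2.INTER_CUBIC)
im[300:,:400]=cv2.resize(b[105:225,190:350],(400,300),interpolation=cv2.INTER_CUBIC)
cv2.imwrite("pics/m1.png",im)
E
```

```text
clk 19.95 tcp [ 0.657  -0.0232  0.3442] F [-1.3 -0.7 -0.8] op 0.5 ff 0.0
tool delta [0.0001 0.0014 0.0042] rot [-0.05  0.01 -0.3 ]
[ 0.65728639 -0.02392531  0.3440862 ] [-0.07 -0.68  0.47]
[[259.8 208.5]
 [259.6 184.1]]
```

View pics/m1.png

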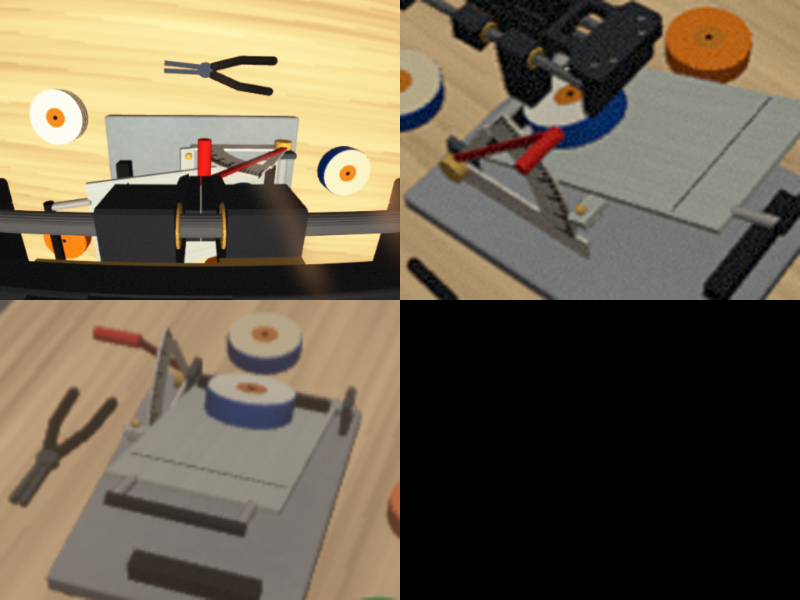

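The views show the puck at the stop, the knob end at wrist (261,182), and the screw at wrist (242,200), scene (232,204) and side (244,154). Triangulating the screw and the quadrant top.

```bash
python3 - <<'E'
from h import *; import pickle
C=pickle.load(open("v.pkl","rb")); V=np.load("v.npz")
H=np.array([.5465,-.1695]); ey=np.array([-np.sin(.1095),np.cos(.1095)]); ex=np.array([ey[1],-ey[0]])
def tf(n,**k):
    P=tri([ray(C[i],p) for i,p in k.items()]); d=P[:2]-H
    print(n,P.round(4),"x",round(d@ex,4),"y",round(d@ey,4),"z-.055",round(P[2]-.055,4),"err",[np.linalg.norm(proj(C[i],P)[0]-p).round(1) for i,p in k.items()])
# brass centroid
def brass(im,u,v,n=6):
    s=im[v-n:v+n+1,u-n:u+n+1].astype(float); h=s[...,2]-s[...,0]; w=np.clip(h-.55*h.max(),0,None); y,x=np.mgrid[-n:n+1,-n:n+1]
    return (u+(w*x).sum()/w.sum(),v+(w*y).sum()/w.sum())
s={"w":brass(V["w"],242,200,7),"a":brass(V["a"],232,204,5),"b":brass(V["b"],244,154,5)}
print({k:np.round(v,1) for k,v in s.items()})
tf("screw",**s); tf("screw ab",a=s["a"],b=s["b"])
tf("quadtop",a=(202,166.8),b=(256.8,117))
th=.388
for h in(.001,.004,.007): print("model screw top y,z",.165*np.cos(th)-h*np.sin(th),.165*np.sin(th)+h*np.cos(th))
for h in (.001,.007): # projected expectation
    P=[*(H+ex*.1+ey*(.165*np.cos(th)-h*np.sin(th))),.055+.165*np.sin(th)+h*np.cos(th)]
    print({k:proj(C[k],P)[0].round(1) for k in "wab"})
for n in("a","w"): print([ (d["point"],d["confidence"]) for d in r.look_for({"a":"scene","w":"wrist"}[n],"zero_screw")[:1]])
E
```

```text
{'w': array([241.3, 199.8]), 'a': array([231.8, 202.9]), 'b': array([241.7, 151.8])}
screw [ 0.6306 -0.0069  0.1228] x 0.1014 y 0.1524 z-.055 0.0678 err [np.float64(2.7), np.float64(1.2), np.float64(0.7)]
screw ab [ 0.6314 -0.0038  0.1251] x 0.1025 y 0.1554 z-.055 0.0701 err [np.float64(0.4), np.float64(0.3)]
quadtop [ 0.6283 -0.0908  0.1729] x 0.0899 y 0.0693 z-.055 0.1179 err [np.float64(0.8), np.float64(0.7)]
model screw top y,z 0.15235681391205777 0.06335141083327665
model screw top y,z 0.15122180039847755 0.06612841359236607
model screw top y,z 0.1500867868848973 0.06890541635145547
{'w': array([239.4, 198.3]), 'a': array([231.3, 202.9]), 'b': array([242.9, 153.5])}
{'w': array([241.2, 199.8]), 'a': array([230.4, 200.9]), 'b': array([243.1, 151.3])}
[([0.5345, 0.0294, 0.1363], 0.86)]
[([0.5901, 0.0004, 0.1243], 0.87)]
```

Screw top is about 66 mm above the hinge, matching the model. The quadrant top at z 0.173 stays clear of the gripper body. Expected bearing is at TCP z of about 0.202. Coming down and following the arc.

>>> play_rows(
  translation=[
    [0,0,0.02],
    [0,0,0.02],
    [0,0,0.015],
    [0,0,0.005],
    [0,0,0.004],
    [0,0,0],
    [0,0,0],
  ],
  delta_rot=[
    [0,0,0],
    [0,0,0],
    [0,0,0],
    [0,0,0],
    [0,0,0],
    [0,0,0],
    [0,0,0],
  ],
  grip=[-1,-1,-1,-1,-1,-1,-1],
)

```text
clock: 21.08
tool_pos: [0.6579, -0.0248, 0.2804]
eef_rot: [0.999, 0.051, 0.001, 0.0]
contact_force: [0.3, -0.4, 0.1]
opening: 0.006
finger_force: 0.0
```

>>> play_rows(
  translation=[
    [0,-0.001,0.004],
    [0,-0.0029,0.0029],
    [0,-0.0029,0.0029],
    [0,-0.0029,0.0029],
    [0,-0.0029,0.0029],
    [0,-0.0029,0.0029],
    [0,-0.0026,0.0031],
    [0,-0.0026,0.0031],
    [0,-0.0026,0.0031],
    [0,-0.0026,0.0031],
    [0,0,0],
  ],
  delta_rot=[
    [0,0,0],
    [0,0,0],
    [0,0,0],
    [0,0,0],
    [0,0,0],
    [0,0,0],
    [0,0,0],
    [0,0,0],
    [0,0,0],
    [0,0,0],
    [0,0,0],
  ],
  grip=[-1,-1,-1,-1,-1,-1,-1,-1,-1,-1,-1],
)

```text
clock: 22.45
tool_pos: [0.6546, 0.0009, 0.2484]
eef_rot: [0.999, 0.051, -0.001, 0.0]
contact_force: [-0.2, 1.0, 1.1]
opening: 0.005
finger_force: 0.0
```

```bash
python3 - <<'E'
from h import *
s=r.get_state();a=r.snapshot("scene");b=r.snapshot("side");w=r.snapshot("wrist")
t=s["tool_pos"];H=np.array([.5465,-.1695]);ey=np.array([-np.sin(.1095),np.cos(.1095)])
print(s["clock"],t.round(4),s["contact_force"].round(2),"y",((t[:2]-H)@ey).round(4))
im=np.zeros((600,800,3),np.uint8)
im[:300,:400]=cv2.resize(w,(400,300))
im[:300,400:]=cv2.resize(a[120:240,160:320],(400,300),interpolation=cv2.INTER_CUBIC)
im[300:,:400]=cv2.resize(b[105:225,190:350],(400,300),interpolation=cv2.INTER_CUBIC)
cv2.imwrite("pics/m2.png",im)
E
```

```text
22.45 [0.6546 0.0009 0.2484] [-0.2   0.96  1.15] y 0.1576
```

View pics/m2.png

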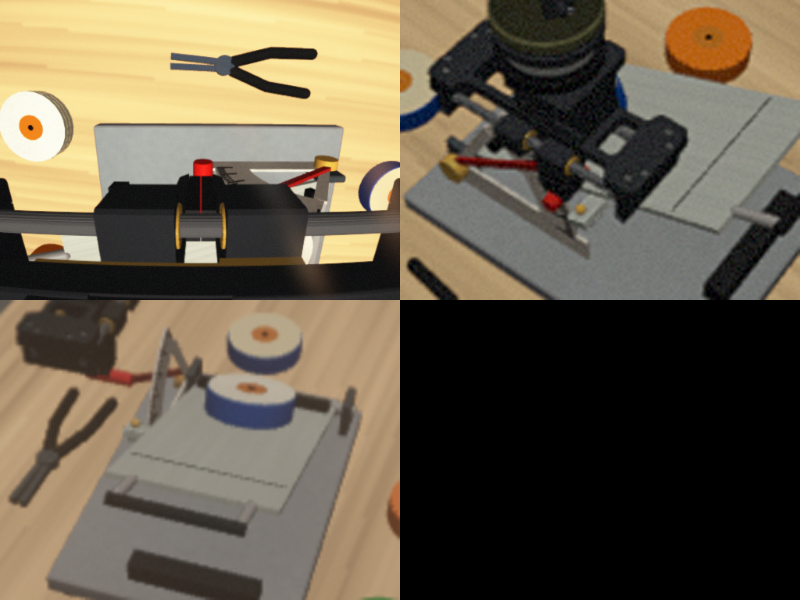

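Fingers are on the knob, the needle follows with 1 N, and everything is clear. Continuing to just above the expected bearing.

>>> play_rows(
  translation=[
    [0,-0.0023,0.0033],
    [0,-0.0023,0.0033],
    [0,-0.0023,0.0033],
    [0,-0.0023,0.0033],
    [0,-0.0023,0.0033],
    [0,-0.0019,0.0035],
    [0,-0.0019,0.0035],
    [0,-0.0019,0.0035],
    [0,-0.0019,0.0035],
    [0,-0.0008,0.0015],
    [0,0,0],
    [0,0,0],
  ],
  delta_rot=[
    [0,0,0],
    [0,0,0],
    [0,0,0],
    [0,0,0],
    [0,0,0],
    [0,0,0],
    [0,0,0],
    [0,0,0],
    [0,0,0],
    [0,0,0],
    [0,0,0],
    [0,0,0],
  ],
  grip=[-1,-1,-1,-1,-1,-1,-1,-1,-1,-1,-1,-1],
)

```text
clock: 24.1
tool_pos: [0.6529, 0.0204, 0.2169]
eef_rot: [0.999, 0.051, -0.0, 0.0]
contact_force: [-0.7, -1.1, -0.4]
opening: 0.004
finger_force: 0.0
```

```bash
cat > st.py <<'E'
from h import *
s=r.get_state();t=s["tool_pos"];H=np.array([.5465,-.1695]);ey=np.array([-np.sin(.1095),np.cos(.1095)])
print(s["clock"],t.round(5),s["contact_force"].round(2),s["moment"].round(2),"y",((t[:2]-H)@ey).round(4))
E
python3 st.py
```

```text
24.1 [0.65288 0.02042 0.21686] [-0.67 -1.15 -0.39] [ 0.01  0.03 -0.01] y 0.1772
```

>>> play_rows(
  translation=[
    [0,-0.0003,0.0007],
    [0,-0.0003,0.0007],
    [0,-0.0003,0.0007],
    [0,-0.0003,0.0007],
    [0,-0.0003,0.0007],
    [0,-0.0003,0.0007],
    [0,-0.0003,0.0007],
    [0,-0.0003,0.0007],
    [0,0,0],
  ],
  delta_rot=[
    [0,0,0],
    [0,0,0],
    [0,0,0],
    [0,0,0],
    [0,0,0],
    [0,0,0],
    [0,0,0],
    [0,0,0],
    [0,0,0],
  ],
  grip=[-1,-1,-1,-1,-1,-1,-1,-1,-1],
)

```text
clock: 25.22
tool_pos: [0.6526, 0.0233, 0.2112]
eef_rot: [0.999, 0.051, -0.0, -0.0]
contact_force: [-0.2, 0.2, 0.6]
opening: 0.008
finger_force: 0.0
```

>>> play_rows(
  translation=[
    [0,-0.0001,0.0002],
    [0,-0.0001,0.0002],
    [0,-0.0001,0.0002],
    [0,0,0],
  ],
  delta_rot=[
    [0,0,0],
    [0,0,0],
    [0,0,0],
    [0,0,0],
  ],
  grip=[-1,-1,-1,-1],
)

```text
clock: 25.72
tool_pos: [0.6527, 0.0235, 0.2107]
eef_rot: [0.999, 0.051, 0.0, 0.0]
contact_force: [-0.7, 0.8, -0.0]
opening: 0.003
finger_force: 0.2
```

```bash
python3 st.py
```

```text
25.725 [0.65266 0.02349 0.21073] [-0.66  0.81 -0.04] [ 0.08  0.05 -0.03] y 0.1802
```

>>> play_rows(
  translation=[
    [0,-0.0001,0.0002],
    [0,-0.0001,0.0002],
    [0,-0.0001,0.0002],
    [0,-0.0001,0.0002],
    [0,0,0],
  ],
  delta_rot=[
    [0,0,0],
    [0,0,0],
    [0,0,0],
    [0,0,0],
    [0,0,0],
  ],
  grip=[-1,-1,-1,-1,-1],
)

```text
clock: 26.35
tool_pos: [0.6526, 0.0239, 0.2099]
eef_rot: [0.999, 0.051, -0.0, 0.0]
contact_force: [-0.8, 0.4, 0.9]
opening: 0.003
finger_force: 0.2
```

>>> play_rows(
  translation=[
    [0,-0.0001,0.0002],
    [0,-0.0001,0.0002],
    [0,-0.0001,0.0002],
    [0,-0.0001,0.0002],
    [0,0,0],
  ],
  delta_rot=[
    [0,0,0],
    [0,0,0],
    [0,0,0],
    [0,0,0],
    [0,0,0],
  ],
  grip=[-1,-1,-1,-1,-1],
)

```text
clock: 26.98
tool_pos: [0.6526, 0.0243, 0.2091]
eef_rot: [0.999, 0.051, -0.0, 0.0]
contact_force: [-1.1, -0.1, 0.8]
opening: 0.006
finger_force: 0.2
```

>>> play_rows(
  translation=[
    [0,-0.0001,0.0002],
    [0,-0.0001,0.0002],
    [0,-0.0001,0.0002],
    [0,-0.0001,0.0002],
    [0,0,0],
  ],
  delta_rot=[
    [0,0,0],
    [0,0,0],
    [0,0,0],
    [0,0,0],
    [0,0,0],
  ],
  grip=[-1,-1,-1,-1,-1],
)

```text
clock: 27.6
tool_pos: [0.6526, 0.0246, 0.2083]
eef_rot: [0.999, 0.051, 0.0, 0.0]
contact_force: [-0.1, 0.9, 0.2]
opening: 0.007
finger_force: 0.4
```

>>> play_rows(
  translation=[
    [0,-0.0001,0.0002],
    [0,-0.0001,0.0002],
    [0,-0.0001,0.0002],
    [0,0,0],
  ],
  delta_rot=[
    [0,0,0],
    [0,0,0],
    [0,0,0],
    [0,0,0],
  ],
  grip=[-1,-1,-1,-1],
)

```text
clock: 28.1
tool_pos: [0.6526, 0.0248, 0.2079]
eef_rot: [0.999, 0.051, 0.0, 0.0]
contact_force: [-0.7, 0.3, 3.7]
opening: 0.004
finger_force: 1.6
```

>>> play_rows(
  translation=[
    [0,0,0],
    [0,0,0],
  ],
  delta_rot=[
    [0,0,0],
    [0,0,0],
  ],
  grip=[-1,-1],
)

```text
clock: 28.35
tool_pos: [0.6526, 0.0249, 0.2078]
eef_rot: [0.999, 0.051, 0.0, 0.0]
contact_force: [-0.6, -0.4, 2.5]
opening: 0.009
finger_force: 1.8
```

```bash
python3 - <<'E'
from h import *
f=[]
for i in range(4):
    im=r.snapshot("side"); s=r.get_state(); f.append(s["contact_force"][2])
cv2.imwrite("pics/c.png",cv2.resize(im[105:225,190:350],(800,600),interpolation=cv2.INTER_CUBIC))
print(np.round(f,2),s["tool_pos"].round(5))
E
```

```text
[2.89 3.94 4.1  2.94] [0.65256 0.02485 0.20783]
```

View pics/c.png

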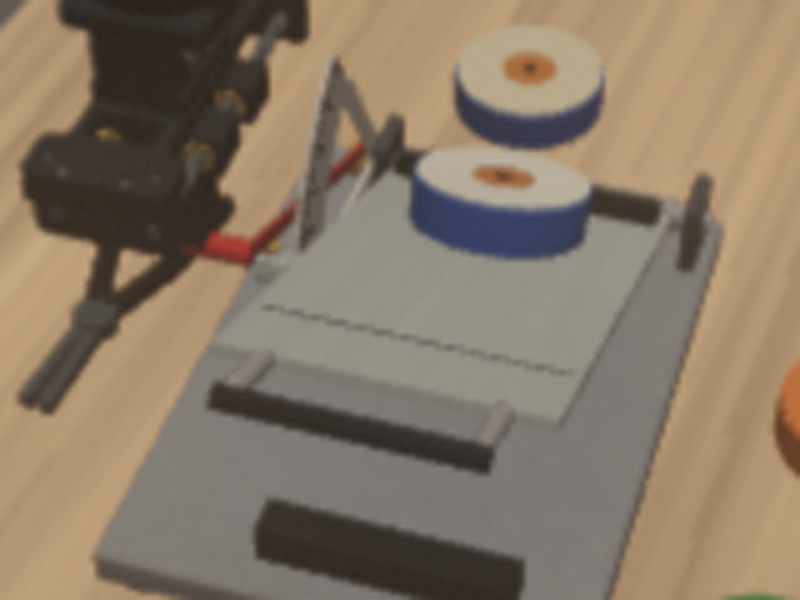

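The picture shows the needle meeting the screw head by the lug at (275,265). Mean force is about 3.4 N at the knob, about 2.9 N on the screw. I'll add a touch more.

>>> play_rows(
  translation=[
    [0,0,0.0001],
    [0,0,0],
    [0,0,0],
    [0,0,0],
  ],
  delta_rot=[
    [0,0,0],
    [0,0,0],
    [0,0,0],
    [0,0,0],
  ],
  grip=[-1,-1,-1,-1],
)

```text
clock: 29.05
tool_pos: [0.6526, 0.0249, 0.2077]
eef_rot: [0.999, 0.051, 0.0, 0.0]
contact_force: [-0.7, -0.4, 4.5]
opening: -0.0
finger_force: 2.4
```

```bash
python3 - <<'E'
from h import *
f=[]
for i in range(8):
    r.snapshot("side"); s=r.get_state(); f.append(s["contact_force"][2])
print(np.round(f,2),np.mean(f).round(2),s["tool_pos"].round(5))
E
```

```text
[4.31 3.98 4.72 5.13 4.63 5.73 5.38 4.96] 4.86 [0.65256 0.02491 0.20768]
```

The needle is bearing with about 4.5 N, held for over half a second. Lifting off straight up.

>>> play_rows(
  translation=[
    [0,0,-0.0005],
    [0,0,-0.001],
    [0,0,-0.003],
    [0,0,-0.008],
    [0,0,-0.02],
    [0,0,-0.03],
    [0,0,-0.03],
    [0,0,-0.03],
    [0,0,0],
    [0,0,0],
    [0,0,0],
    [0,0,0],
  ],
  delta_rot=[
    [0,0,0],
    [0,0,0],
    [0,0,0],
    [0,0,0],
    [0,0,0],
    [0,0,0],
    [0,0,0],
    [0,0,0],
    [0,0,0],
    [0,0,0],
    [0,0,0],
    [0,0,0],
  ],
  grip=[-1,-1,-1,-1,-1,-1,-1,-1,-1,-1,-1,-1],
)

```text
clock: 30.95
tool_pos: [0.6522, 0.025, 0.3291]
eef_rot: [0.999, 0.051, -0.001, 0.0]
contact_force: [-0.1, 0.2, 0.7]
opening: 0.007
finger_force: 0.0
```

```bash
python3 st.py; python3 - <<'E'
from h import *
im=r.snapshot("side"); a=r.snapshot("scene")
o=np.zeros((400,800,3),np.uint8)
o[:,:400]=cv2.resize(im[125:205,210:290],(400,400),interpolation=cv2.INTER_CUBIC); o[:,400:]=cv2.resize(a[140:230,180:270],(400,400),interpolation=cv2.INTER_CUBIC)
cv2.imwrite("pics/e.png",o)
E
```

```text
30.95 [0.65215 0.02495 0.32911] [-0.13  0.17  0.68] [ 0.08 -0.03 -0.05] y 0.1817
```

View pics/e.png

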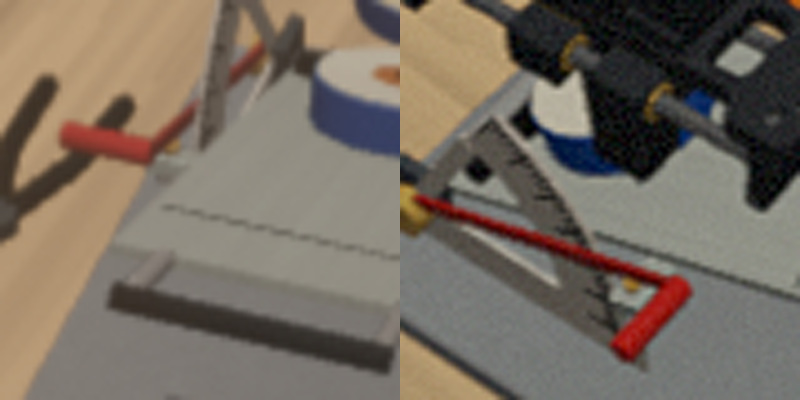

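The needle rests on the brass screw (scene crop about (630,283)), the puck is at the stop, and the arm is clear. Handing in.

```bash
python3 -c "
from plant import r
print(r.finish_job())"
```

```text
the job is handed in; nothing more can be done
None
```

The job is handed in, verdict not shown: the puck slipped at about 0.39 rad (22°) and lies at the stop bar, the plate stands at that angle, and the needle, pressed to an estimated 4.5 N, rests on the zero screw with the arm clear.

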